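Load the tube tray and take the incubator's dip reading

TASK

Slide the tray of tubes fully home into the white incubator, tubes still standing in it. Then take the gauge rod from its rest, push it tip first down the incubator's slanting guide tube until the collar stops on the tube's rim, draw it out again and hold it level with its tip over the petri dish, about 15 cm above the table, for reading. Finish while still holding the rod still there, and leave the petri dish and the other things on the table where they are.

Things in the scene. Friction and masses are not known exactly. Their poses are not given: they have to be found in the camera images.
- incubator: Fixed white box, open at its own -y side. Origin: chamber centre at table level, z up. Inside: x -49..49, y -60 (opening) to +60 mm (back wall), 66 mm high, the table is its floor; outside 76 mm high. Rigid steel lips 38 mm high flare from the opening to y -78, there 120 mm apart outside. A reservoir 42 mm high at x -115..-57, y -38..62 mm carries the guide tube.
- guide: Steel guide tube fixed to the incubator, sloping 35 deg from horizontal. Origin: centre of its open rim, 100 mm above the table at incubator x -86, y -50 mm. z axis: along the bore, OUT of the mouth (up and to incubator -y); the rod goes in along -z. Bore 12 mm wide, 90 mm deep; funnel mouth 24 mm wide narrowing over 14 mm; rim 30 mm outside.
- tray: Loose white plastic tube tray, about 0.35 kg, slides on the table. Origin: centre of the underside of its 90 (x) x 110 (y) x 24 mm block; +y end goes in first. A low arm leads from the -y end to an upright grey grip post, 12 mm in x, 30 mm in y, centred at y -135, z 2 to 60 mm. Home: +y end on the back wall (origin at incubator x 0, y +5 mm, same yaw), post outside.
- tube_1: Small loose glass tube, 15 mm diameter, about 49 mm tall, standing in the tray's hole at tray x -22, y -28 mm; origin at its foot, 6 mm above the tray's underside; z up the tube.
- tube_2: Small loose glass tube, 15 mm diameter, about 49 mm tall, standing in the tray's hole at tray x +22, y -28 mm; origin at its foot, 6 mm above the tray's underside; z up the tube.
- tube_3: Small loose glass tube, 15 mm diameter, about 49 mm tall, standing in the tray's hole at tray x -22, y +22 mm; origin at its foot, 6 mm above the tray's underside; z up the tube.
- gauge: Loose rod, about 80 g, 200 mm, lying level in its rest, axis 60 mm up. Origin: middle of its grey handle (70 long, 14 wide, 18 mm high); x axis along the rod to the tip, z up as it lies. Forward: neck, round collar 32 mm wide with front face at x +65, then 8 mm round shaft with graduation rings to the tip at x +150. Behind: 8 mm square tail to x -50 mm.
- gauge_tip (a point): The rod's tip, on its axis, 150 mm from the handle's middle.
- gauge_collar (a point): Centre of the collar's front face, on the rod's axis, 65 mm from the handle's middle, 85 mm from the tip.
- rest: Fixed grey rod rest: base 190 x 44 x 8 mm, two forked posts (72 mm high, notch 10 mm wide, floor at 56 mm, prongs 26 mm across) at x = -44 mm (under the tail) and x = +105 mm (under the shaft); origin on the table under the handle's middle, x axis towards the rod's tip.
- dish: Petri dish, 69 mm diameter, 16 mm high, on the table; origin at the centre of its underside. The tip is to be held over it; not to be touched.
- timer: Round white timer, 68 mm diameter, 40 mm high; bystander, origin at its underside.
- dropper: Small dropper bottle, 25 mm diameter, 64 mm high; bystander, origin at its underside.
- slides: Cardboard slide box 35 x 83 x 60 mm; bystander, origin at its underside.
- bottle: White plastic screw-cap bottle, 67 mm diameter, 126 mm high; bystander, origin at its underside.
- marker: Black marker pen lying on the table, 10 x 127 x 12 mm; bystander, origin at its underside.
Things that resemble listed ones, but are neither listed nor needed, are in the scene too. Several things have the shape of the gauge; the one meant has the colours described above.

How it is judged:
On the way, in this order (a step that is already met when the one before it is completed fails the run):
1. the loaded tray is fully home in the incubator (y of tray in the frame of incubator above 0.001 m and x of tray in the frame of incubator between -0.008 and 0.008 m and angle between the y axis of tray and the y axis of incubator, either way round below 0.08 rad and height (world z) of tray below 0.006 m and z of tube_1 in the frame of tray between 0.002 and 0.016 m and angle between each of tube_1, tube_2, tube_3's own z axis and vertical below 0.35 rad and z of tube_2 in the frame of tray between 0.002 and 0.016 m and z of tube_3 in the frame of tray between 0.002 and 0.016 m), for 0.2 s.
2. the gauge rod is in the guide tube, its collar on the rim, the tray still home (all of step 1 and distance between gauge_collar and guide below 0.005 m and angle between the x axis of gauge and the z axis of guide, either way round below 0.1 rad and z of gauge_tip in the frame of guide below -0.078 m), for 0.1 s.
At the end, for the whole second after the job is handed in: The tray is within 4 mm of the chamber's back wall, flat and straight, its three tubes standing in it; the rod is held by the fingers alone, at rest, level within 0.13 rad, its tip within 30 mm (horizontally) of the dish's centre and 0.08 to 0.30 m above the table (all of step 1 and angle between gauge's own x axis and vertical between 1.441 and 1.701 rad and horizontal distance between gauge_tip and dish below 0.03 m and height (world z) of gauge_tip between 0.08 and 0.3 m and contact force between gauge and the fingers above 2 N and contact force between gauge and tray below 0.1 N and contact force between gauge and incubator below 0.1 N and contact force between gauge and rest below 0.1 N and contact force between gauge and dish below 0.1 N and linear speed of gauge below 0.03 m/s and angular speed of gauge below 0.2 rad/s); the arm keeps its last pose, push and grip.
It fails at once if the petri dish is moved more than 30 mm (distance of dish from where it was at the start of the episode above 0.03 m).
It fails at once if another bystander is moved more than 30 mm (distance of any of timer, dropper, slides, bottle, marker from where it was at the start of the episode above 0.03 m).
It also fails if it takes over 61 s, if anything falls off the work surface, if the arm or the gripper's body presses on something with over 40 N, if the wrist force passes 120 N, or if a joint passes its speed limit or range.

ROBOT

A 6-joint arm with a two-finger parallel gripper is mounted at the origin on a cart in front of the work surface, level with it; the furniture and walls round the work are solid. World frame = base frame: x ahead of the robot, y to its left, z up, the work surface at z = 0. Lengths are in m, angles in rad, forces in N, time in s.
With the tool pointing down it reaches from about 0.35 to 0.725 m from the base axis. Payload 4.3 kg.
Tool frame: the origin (TCP) lies midway between the tips of the shut fingers; the grasp point (between the pads) lies robot.grip_depth behind it (robot.grip_depth is the distance from the TCP to the grasp point, in m); z points along the fingers, y is the line along which they close (so a half turn about z gives the same grasp; the last joint's range is limited). The gripper opens to 85 mm and grips with 20 to 120 N. Pads are 22 mm wide; open, the fingers measure 114 mm over their backs; the gripper's body (76 mm by 85 mm) begins 54 mm behind the grasp point. The pads swing forward as they close: fully open they stand 13 mm farther back than shut.
Start: joints at [-1.396, 0.377, 0.081, 1.274, 0, 1.46], TCP at [0.162, -0.552, 0.231] pointing down, gripper open.
Joint ranges: [-2.72, 2.72], [-0.84, 1.66], [-1.02, 1.22], [-1.77, 2.12], [-1.37, 1.28], [-3.14, 3.14]. Speed limits (rad/s): [2.57, 2.57, 3.14, 3.14, 3.14, 3.14].

INTERFACE

Orientations are given as a unit quaternion [x, y, z, w].
In Python, from workcell import robot gives the robot as it stands.
- The arm moves only by the tool apply_moves, never from a script. Its argument "series" is a list of rows, each a list of 2 entries, a list of its own where there are three numbers: the shift along the tool's x, y, z in cm, then the turn about the tool's z in rad. A call has 1 to 12 rows; each row shifts and turns the commanded pose from where the row before left it, along the tool's axes as they then stand; what a row does not reach is not made up. A row lasts 1/12 s, in which the tool goes at most 41.7 mm and 7.16 degrees, less where a joint would pass 70% of its speed; a pose out of reach is approached as far as the arm can. A call is refused whole if a number of a shift passes 4.17 or a number of a turn 0.125, either way. A call with a gripper value outside its range is refused whole. "grip" is the opening, from 0 (shut) to 1 (fully open), set as the call begins (left out, the last holds). The fingers move at their own pace and stop on an object; "force" is the grip in N (left out, the last holds). Time passes only in rows, so rows that do not move let the fingers close. It gives the time, the measured TCP pose, the force, the opening and the grip force at its end, in the units of the state.
- robot.get_obs(): the state, without advancing time (a new reading comes with each control period).
- robot.snapshot(name): name is "scene" or "top" or "wrist"; returns a dict with "frame" (420x560x3 uint8, red, green, blue), "range_z" (420x560 float32, m along the optical axis (not along the pixel's ray), 0 where there is no reading), "fov_y" (degrees; the focal length in pixels is half the picture's height over the tangent of half this angle, whatever the lens; pixels are square), "cx", "cy" (the principal point, pixels), "k1" (the pictures are not rectified: a ray, as slopes to the right and down, at radius r is drawn at 1 + k1 r^2 times it, then the intrinsics apply), "world_to_cam" (4x4, takes a point from world to camera coordinates). Camera axes: x right, y down, z forward; pixel columns grow to the right and rows downward; lengths in m; the calibration is good to about 2 mm. A picture is of the moment at which its call begins.
- robot.finish_job(): hands the job in; it is judged then, once.
The state is a dict: "time": time; "joints": joint angles; "dq": joint speeds; "effort": joint torques, N m; "eef_pos": TCP position; "eef_rot": TCP orientation; "wrist_force": force on the tool from outside, world axes, zero at the start; "moment": the same for the moment, N m; "gripper_width": finger opening in m; "grip_force": force on a finger pad.
Only numpy, scipy, OpenCV 4.12 (cv2) and the standard library are available. Lean on these libraries where they do the work, as an engineer would, in place of code of your own. Each camera call takes 0.05 s, during which the arm holds its last target. There are 200 camera calls.

## Working session

There is one attempt and no reset: what is moved stays moved. The work goes in short steps, Python scripts to look and compute and a tool call to move; the robot and the scene stay as the last step left them, time stands still between calls to the robot, and variables do not carry over. Pictures are saved under pics/ and viewed, at most 10 in all, crops included, and the job is handed in when it is done.

Besides the shell and the picture viewer there is one more tool, called after "Request:" by a JSON object that holds its "name" and its "arguments". apply_moves: Moves the arm, as the interface text tells. Its arguments: {"type":"object","properties":{"series":{"type":"array","items":{"type":"array"}},"grip":{"type":"number"},"force":{"type":"number"}},"required":["series"]}

```bash
mkdir -p pics; cat > h.py <<'E'
import numpy as np, cv2
from workcell import robot
from scipy.spatial.transform import Rotation as R
def snap(n,tag):
    s=robot.snapshot(n); cv2.imwrite(f'pics/{tag}.png',s['frame'][:,:,::-1]); np.savez(f'pics/{tag}.npz',**s); return s
def K(s):
    f=210/np.tan(np.radians(float(s['fov_y']))/2); return f
def ray(s,u,v):
    f=K(s); d=np.array([(u-s['cx'])/f,(v-s['cy'])/f]); x=d.copy()
    for _ in range(20): x=d/(1+s['k1']*(x@x))
    return x
def deproj(s,u,v,z=None):
    """world point: by range, or on plane world z"""
    T=np.linalg.inv(s['world_to_cam']); x=ray(s,u,v); d=np.array([x[0],x[1],1])
    if z is None:
        r=float(s['range_z'][int(round(v)),int(round(u))]); return T[:3,:3]@(d*r)+T[:3,3]
    w=T[:3,:3]@d; return T[:3,3]+w*(z-T[2,3])/w[2]
def proj(s,p):
    c=s['world_to_cam']@np.append(p,1); x=c[:2]/c[2]; x=x*(1+s['k1']*(x@x)); return x*K(s)+[s['cx'],s['cy']]
def load(t): return dict(np.load(f'pics/{t}.npz'))
def cloud(s):
    h,w=s['range_z'].shape; f=K(s); u,v=np.meshgrid(np.arange(w),np.arange(h))
    d=np.stack([(u-s['cx'])/f,(v-s['cy'])/f],-1); x=d.copy()
    for _ in range(20): x=d/(1+s['k1']*(x**2).sum(-1,keepdims=True))
    P=np.concatenate([x,np.ones((h,w,1))],-1)*s['range_z'][...,None]
    T=np.linalg.inv(s['world_to_cam']); return P@T[:3,:3].T+T[:3,3]
E
python3 - <<'E'
from h import *
o=robot.get_obs(); print(o, robot.grip_depth)
for n in('top','scene'):
    s=snap(n,n+'0'); print(n,s['fov_y'],s['k1'],np.linalg.inv(s['world_to_cam']).round(3))
E
```

```text
{'time': 0.0, 'joints': array([-1.39624265e+00,  3.78087344e-01,  7.96517698e-02,  1.27438552e+00,
       -1.76838900e-05,  1.46052372e+00]), 'dq': array([ 0.0006257 ,  0.00135184, -0.00029006,  0.00028482,  0.00022659,
        0.0004698 ]), 'effort': array([ 2.35072712e-04, -4.63606060e+01,  2.69874662e+01,  2.08023802e-02,
        1.71269212e-04,  1.53043210e-06]), 'eef_pos': array([ 0.16147367, -0.55119598,  0.23035702]), 'eef_rot': array([ 9.89875868e-01,  1.41932173e-01, -4.13703153e-05, -1.01157647e-03]), 'wrist_force': array([0.55377036, 0.36194383, 0.17389703]), 'moment': array([ 0.02278045, -0.0284398 ,  0.00911509]), 'grip_force': 0.0, 'gripper_width': 0.08516399833182418} 0.0187
top 50.57955237507279 -0.09784120569646815 [[ 0.006 -0.999  0.04   0.538]
 [-1.    -0.006 -0.013 -0.047]
 [ 0.013 -0.04  -0.999  1.389]
 [ 0.     0.     0.     1.   ]]
scene 57.98182722774858 -0.019774871386547932 [[-0.631 -0.583  0.512  0.082]
 [-0.776  0.485 -0.404  0.344]
 [-0.013 -0.652 -0.758  0.878]
 [ 0.     0.     0.     1.   ]]
```

View pics/top0.png

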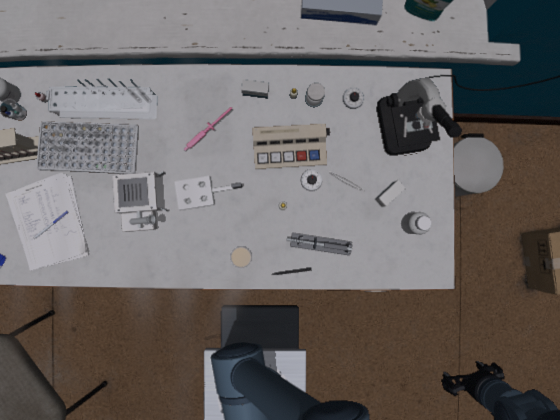

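View pics/scene0.png

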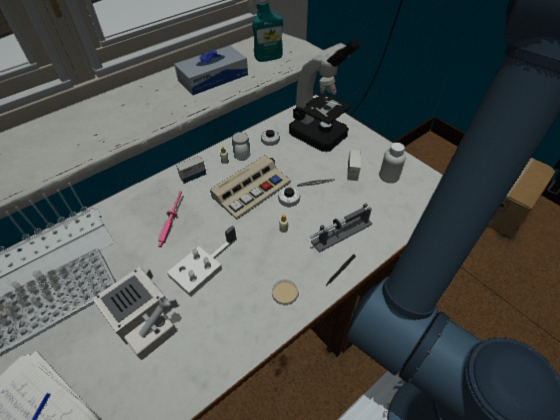

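The top view shows the incubator at about (138,192), opening to the right. The tray is at (195,193) with its post at (237,186), the rod in its rest at (320,243) and the dish at (241,257). Next I'll measure these from the depth images.

```bash
python3 - <<'E'
from h import *
s=load('top0');P=cloud(s);f=s['frame'].astype(int)
def rep(n,box,zlo,zhi):
    u0,v0,u1,v1=box;p=P[v0:v1,u0:u1].reshape(-1,3);m=(p[:,2]>zlo)&(p[:,2]<zhi);p=p[m]
    r=cv2.minAreaRect(p[:,:2].astype(np.float32)*1000);print(n,len(p),'med',np.median(p,0).round(4),'rect',np.round(r[0],1),np.round(r[1],1),round(r[2],1))
rep('inc roof',(105,165,175,215),.066,.09)
rep('reserv',(105,205,175,240),.032,.052)
rep('tray',(172,172,216,213),.015,.032)
rep('tubes',(172,172,216,213),.045,.07)
rep('post',(226,178,246,194),.04,.07)
rep('rest',(280,228,360,260),.05,.09)
rep('restbase',(280,228,360,260),.004,.012)
rep('dish',(225,242,256,272),.008,.03)
rep('bottle',(400,205,440,245),.1,.15)
for uv in [(280,150),(200,250),(140,260)]: print(deproj(s,*uv).round(4))
def crop(tag,s,b,k): 
    u0,v0,u1,v1=b;return cv2.resize(s['frame'][v0:v1,u0:u1,::-1],None,fx=k,fy=k,interpolation=cv2.INTER_CUBIC)
a=crop('',s,(105,160,265,280),5)
cv2.imwrite('pics/c1.png',a)
E
```

```text
inc roof 1607 med [0.6383 0.358  0.0764] rect [633.8 360.3] [123.3 131.8] 5.2
reserv 443 med [0.5466 0.3713 0.0407] rect [556.3 340.9] [ 63.4 140.6] 8.6
tray 939 med [0.6434 0.1887 0.0232] rect [644.2 183.4] [ 91.  120.6] 9.6
tubes 36 med [0.6249 0.1701 0.0525] rect [643.2 186. ] [56.8 62.5] 9.5
post 47 med [0.6649 0.056  0.0581] rect [664.7  56.9] [11.7 30. ] 11.2
rest 303 med [ 0.4872 -0.2025  0.0661] rect [ 488.7 -192.1] [197.1  30.3] 83.2
restbase 539 med [ 0.4884 -0.2054  0.0071] rect [ 486.5 -201.8] [ 96.8 247.5] 0.1
dish 393 med [0.4441 0.045  0.0156] rect [444.4  43.8] [67.  65.2] 0.8
bottle 220 med [ 0.5506 -0.4851  0.1249] rect [ 549.3 -484.7] [50.  48.7] 0.0
[ 0.7755 -0.0763  0.023 ]
[ 0.4635  0.1723 -0.006 ]
[ 4.307e-01  3.604e-01 -3.000e-04]
```

View pics/c1.png

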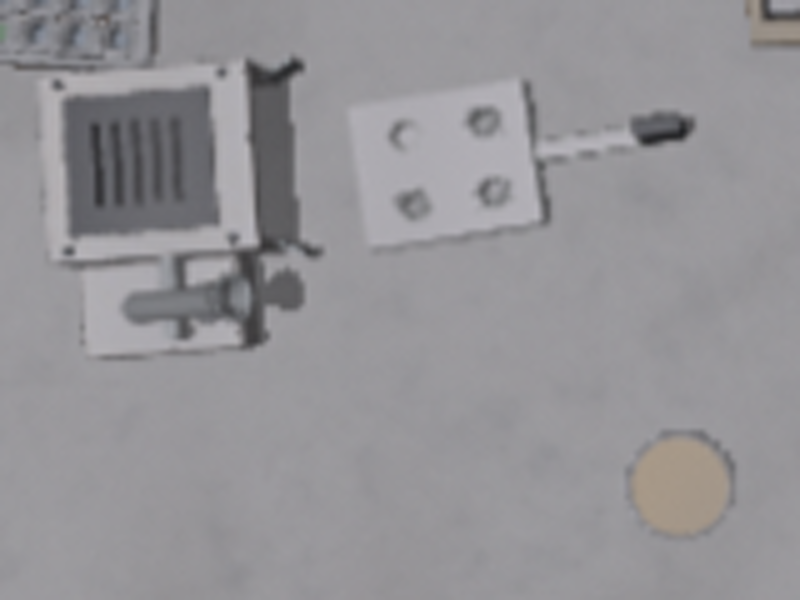

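The crop shows the roof corners at crop pixels (38,80), (250,62), (258,248) and (52,266). The tray corners are at (348,107), (525,80), (547,222) and (371,247), and the guide mouth is near (242,296).

```bash
python3 - <<'E'
from h import *
s=load('top0')
c=lambda x,y,z:deproj(s,105+(x+.5)/5-.5,160+(y+.5)/5-.5,z)
def quad(n,L,z):
    q=np.array([c(*p,z) for p in L]);print(n,'ctr',q.mean(0).round(4),'sides',[round(float(np.linalg.norm(q[i]-q[(i+1)%4])),4) for i in range(4)])
    # +y axis = left in image (TR->TL, BR->BL)
    d=(q[0]-q[1])+(q[3]-q[2]); e=(q[0]-q[3])+(q[1]-q[2]); print('  yaw',np.arctan2(-d[0],d[1]).round(4),np.arctan2(e[1],e[0]).round(4)); return q
quad('roof',[(38,80),(250,62),(258,248),(52,266)],.076)
quad('tray',[(348,107),(525,80),(547,222),(371,247)],.024)
quad('post',[(636,118),(690,113),(692,131),(638,142)],.06)
print(c(242,296,.1),c(682,485,.016))
P=cloud(s)
# fine roof fit by depth
def rect(b,lo,hi):
    u0,v0,u1,v1=b;p=P[v0:v1,u0:u1].reshape(-1,3);return p[(p[:,2]>lo)&(p[:,2]<hi)]
p=rect((105,165,175,215),.071,.082);
for yaw in np.arange(0,.2,.01):
    a=np.c_[p[:,0]*np.cos(yaw)+p[:,1]*np.sin(yaw),-p[:,0]*np.sin(yaw)+p[:,1]*np.cos(yaw)]
    r=np.percentile(a,[1,99],0);print(round(yaw,2),(r[1]-r[0]).round(4),end=' ')
w=load('scene0');Q=cloud(w).reshape(-1,3)
# guide: points near inc left
for PP,n in((P.reshape(-1,3),'top'),(Q,'scene')):
    m=(abs(PP[:,0]-.55)<.06)&(abs(PP[:,1]-.34)<.1)&(PP[:,2]>.085);g=PP[m];print(n,len(g),g.mean(0).round(4) if len(g) else '')
    if len(g): print(np.linalg.svd(g-g.mean(0))[2][0].round(3), g.min(0).round(3),g.max(0).round(3))
for PP,n in((Q,'scene'),):
    m=(abs(PP[:,0]-.633)<.07)&(abs(PP[:,1]-.36)<.08)&(abs(PP[:,2]-.076)<.006);p=PP[m];print(len(p),cv2.minAreaRect((p[:,:2]*1000).astype(np.float32)))
    m=(abs(PP[:,0]-.644)<.07)&(abs(PP[:,1]-.18)<.08)&(abs(PP[:,2]-.024)<.006);p=PP[m];print(len(p),cv2.minAreaRect((p[:,:2]*1000).astype(np.float32)))
    m=(abs(PP[:,0]-.665)<.03)&(abs(PP[:,1]-.057)<.03)&(abs(PP[:,2]-.06)<.006);p=PP[m];print(len(p),cv2.minAreaRect((p[:,:2]*1000).astype(np.float32)))
E
```

```text
roof ctr [0.6374 0.3581 0.076 ] sides [0.1291, 0.1111, 0.1249, 0.1119]
  yaw 0.089 0.0809
tray ctr [0.6422 0.1878 0.024 ] sides [0.1109, 0.0889, 0.1098, 0.0879]
  yaw 0.1515 0.1727
post ctr [0.6629 0.0518 0.06  ] sides [0.0325, 0.0109, 0.033, 0.0145]
  yaw 0.1535 0.1047
[0.55859586 0.29421218 0.1       ] [0.44529701 0.0420286  0.016     ]
0.0 [0.1136 0.1279] 0.01 [0.113  0.1275] 0.02 [0.1122 0.1273] 0.03 [0.1112 0.1268] 0.04 [0.1102 0.1263] 0.05 [0.1097 0.1261] 0.06 [0.1099 0.1261] 0.07 [0.1099 0.1259] 0.08 [0.1101 0.1258] 0.09 [0.1101 0.1259] 0.1 [0.1099 0.1262] 0.11 [0.1101 0.126 ] 0.12 [0.1105 0.126 ] 0.13 [0.1109 0.1261] 0.14 [0.1113 0.1263] 0.15 [0.1121 0.1266] 0.16 [0.1128 0.127 ] 0.17 [0.1135 0.1274] 0.18 [0.1143 0.1276] 0.19 [0.1149 0.128 ] top 101 [0.5583 0.3086 0.0939]
[-0.12  -0.989  0.085] [0.546 0.291 0.085] [0.596 0.382 0.114]
scene 183 [0.5538 0.3133 0.096 ]
[-0.222  0.942 -0.253] [0.542 0.293 0.085] [0.571 0.339 0.115]
2381 ((636.1973266601562, 361.8310546875), (118.1277084350586, 128.0425262451172), 5.242990493774414)
1102 ((638.7235717773438, 192.477783203125), (93.30433654785156, 112.5818099975586), 8.082784652709961)
44 ((660.4266357421875, 58.87287902832031), (11.61054515838623, 29.482437133789062), 13.101897239685059)
```

```bash
cat >> h.py <<'E'
def pose():
    o=robot.get_obs(); M=R.from_quat(o['eef_rot']).as_matrix(); return o['eef_pos'],np.arctan2(M[1,0],M[0,0]),o
def plan(t,psi,n,start=None):
    p,a,_=pose() if start is None else (np.array(start[0]),start[1],0)
    t=np.array(t); da=-((psi-a+np.pi)%(2*np.pi)-np.pi)/n; d=(t-p)/n*100; out=[]
    for i in range(n):
        M=np.array([[np.cos(a),np.sin(a),0],[np.sin(a),-np.cos(a),0],[0,0,-1]])
        out.append([[round(float(x),2) for x in M.T@d],round(float(da),3)]); a-=da
    for i in range(0,n,12): print(str(out[i:i+12]).replace(' ',''))
E
python3 -c "
from h import *
plan([.6635,.055,.2],1.73,24)"
```

```text
[[[2.72,-1.84,0.13],-0.06],[[2.82,-1.67,0.13],-0.06],[[2.92,-1.5,0.13],-0.06],[[3.0,-1.32,0.13],-0.06],[[3.08,-1.14,0.13],-0.06],[[3.14,-0.95,0.13],-0.06],[[3.19,-0.76,0.13],-0.06],[[3.23,-0.56,0.13],-0.06],[[3.26,-0.37,0.13],-0.06],[[3.28,-0.17,0.13],-0.06],[[3.28,0.03,0.13],-0.06],[[3.27,0.22,0.13],-0.06]]
[[[3.25,0.42,0.13],-0.06],[[3.22,0.61,0.13],-0.06],[[3.18,0.81,0.13],-0.06],[[3.12,1.0,0.13],-0.06],[[3.06,1.18,0.13],-0.06],[[2.98,1.37,0.13],-0.06],[[2.89,1.54,0.13],-0.06],[[2.8,1.71,0.13],-0.06],[[2.69,1.88,0.13],-0.06],[[2.57,2.04,0.13],-0.06],[[2.44,2.19,0.13],-0.06],[[2.31,2.33,0.13],-0.06]]
```

Request:
{"name": "apply_moves", "arguments": {"series": [[[2.7, -1.8, 0.13], -0.06], [[2.8, -1.7, 0.13], -0.06], [[2.9, -1.5, 0.13], -0.06], [[3.0, -1.3, 0.13], -0.06], [[3.1, -1.1, 0.13], -0.06], [[3.1, -1.0, 0.13], -0.06], [[3.2, -0.8, 0.13], -0.06], [[3.2, -0.6, 0.13], -0.06], [[3.3, -0.4, 0.13], -0.06], [[3.3, -0.2, 0.13], -0.06], [[3.3, 0.0, 0.13], -0.06], [[3.3, 0.2, 0.13], -0.06]], "grip": 1}}

```text
time: 1.1
eef_pos: [0.4119, -0.2457, 0.2153]
eef_rot: [0.876, 0.483, -0.0, -0.0]
wrist_force: [0.0, -0.6, 0.4]
gripper_width: 0.0854
grip_force: 0.0
```

Request:
{"name": "apply_moves", "arguments": {"series": [[[3.25, 0.4, 0.13], -0.06], [[3.2, 0.6, 0.13], -0.06], [[3.2, 0.8, 0.13], -0.06], [[3.1, 1.0, 0.13], -0.06], [[3.1, 1.2, 0.13], -0.06], [[3.0, 1.4, 0.13], -0.06], [[2.9, 1.5, 0.13], -0.06], [[2.8, 1.7, 0.13], -0.06], [[2.7, 1.9, 0.13], -0.06], [[2.6, 2.0, 0.13], -0.06], [[2.4, 2.2, 0.13], -0.06], [[2.3, 2.3, 0.13], -0.06]]}}

```text
time: 2.1
eef_pos: [0.6635, 0.0567, 0.1993]
eef_rot: [0.649, 0.76, -0.0, -0.0]
wrist_force: [-0.2, -0.7, -0.4]
gripper_width: 0.0854
grip_force: 0.0
```

```bash
python3 - <<'E'
from h import *
p,a,o=pose();print(p,a,o['time'],o['joints'].round(2),R.from_quat(o['eef_rot']).as_matrix()[:,2])
s=snap('wrist','w1');print(np.linalg.inv(s['world_to_cam']).round(3),s['fov_y'])
E
```

```text
[0.66348956 0.05665337 0.19934618] 1.728009923285981 2.1 [-0.01  0.58  0.33  1.31 -0.    1.4 ] [-1.07870159e-03 -2.07995701e-04 -9.99999397e-01]
[[ 0.988  0.151  0.043  0.653]
 [ 0.157 -0.948 -0.276  0.127]
 [-0.001  0.279 -0.96   0.342]
 [ 0.     0.     0.     1.   ]] 65.614828817846
```

View pics/w1.png

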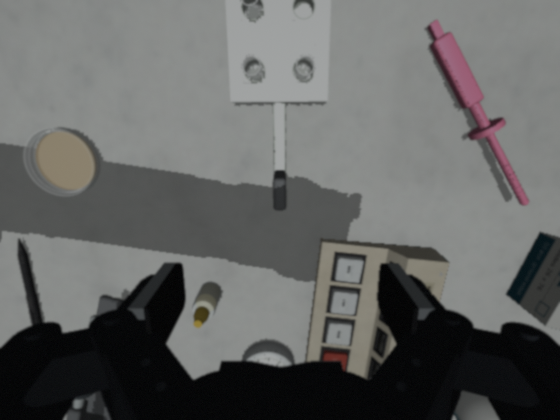

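The wrist view shows the post at (280,172–210) and the tray's near edge from (230,102) to (328,102). The arm runs straight down the picture, so the tool yaw matches the tray.

```bash
python3 - <<'E'
from h import *
s=load('w1');P=cloud(s)
a,b=deproj(s,230,102,.024),deproj(s,328,102,.024);print(a,b,np.arctan2((b-a)[1],(b-a)[0]))
p=P[160:220,268:292].reshape(-1,3);m=(p[:,2]>.053)&(p[:,2]<.068);q=p[m];print(len(q),q.mean(0),cv2.minAreaRect((q[:,:2]*1000).astype(np.float32)))
p=P[60:106,215:345].reshape(-1,3);m=(abs(p[:,2]-.024)<.005);q=p[m];print(len(q),cv2.minAreaRect((q[:,:2]*1000).astype(np.float32)))
print(P[230,400],P[150,200])
y=.16;c=(a+b)/2;yx=np.array([-np.sin(y),np.cos(y)]);print('tray ctr',c[:2]+.055*yx,'post',c[:2]-.08*yx)
t=load('top0');pt=cloud(t)[228:262,280:360].reshape(-1,3);m=(pt[:,2]>.03)&(pt[:,2]<.09);q=pt[m]
plan([.6635,.0555,.017],1.73,6)
E
```

```text
[0.60438686 0.12931161 0.024     ] [0.69402435 0.14356509 0.024     ] 0.157692250621973
416 [0.66163356 0.05908294 0.05918955] ((661.6558227539062, 58.50326156616211), (10.87807846069336, 28.934404373168945), 9.095658302307129)
3491 ((645.6028442382812, 154.3466796875), (89.71773529052734, 35.85616683959961), 9.540268898010254)
[ 0.80354773  0.024102   -0.00174555] [ 5.75293783e-01  7.75470085e-02 -3.13512826e-04]
tray ctr [0.6404431  0.19073585] post [0.66195106 0.05746017]
[[[-0.09,-0.06,3.01],0.001],[[-0.09,-0.06,3.01],0.001],[[-0.09,-0.06,3.01],0.001],[[-0.09,-0.06,3.01],0.001],[[-0.09,-0.06,3.01],0.001],[[-0.1,-0.06,3.01],0.001]]
```

Request:
{"name": "apply_moves", "arguments": {"series": [[[0.1, -0.15, 3.0], 0], [[0, 0, 3.5], 0], [[0, 0, 3.5], 0], [[0, 0, 3.5], 0], [[0, 0, 3.0], 0], [[0, 0, 1.8], 0]]}}

```text
time: 2.65
eef_pos: [0.6579, 0.0559, 0.0123]
eef_rot: [0.651, 0.759, -0.002, -0.003]
wrist_force: [-0.2, -0.3, -0.6]
gripper_width: 0.0854
grip_force: 0.0
```

Request:
{"name": "apply_moves", "arguments": {"series": [[[0, 0, 0], 0], [[0, 0, 0], 0], [[0, 0, 0], 0], [[0, 0, 0], 0], [[0, 0, 0], 0], [[0, 0, 0], 0], [[0, 0, 0], 0], [[0, 0, 0], 0]], "grip": 0, "force": 40}}

```text
time: 3.32
eef_pos: [0.6623, 0.0558, 0.0186]
eef_rot: [0.651, 0.759, 0.001, 0.001]
wrist_force: [-0.4, -1.8, 6.5]
gripper_width: 0.0113
grip_force: 40.2
```

```bash
python3 - <<'E'
from h import *
p,a,o=pose();print(p,a,o['time'],o['gripper_width'],o['grip_force'],o['wrist_force'])
th=.085;C=np.array([.6373,.355]);X=np.array([np.cos(th),np.sin(th)]);Y=np.array([-np.sin(th),np.cos(th)])
for d in (-.230,-.165,-.13): print(d,C+d*Y)
g=C+(-.23)*Y
plan([*g,p[2]],np.pi/2+th,6)
E
```

```text
[0.66228009 0.05577321 0.01861647] 1.724918621247937 3.3167 0.01129644715732633 40.15447676181793 [-0.41876906 -1.79679842  6.47097199]
-0.23 [0.65682647 0.12583037]
-0.165 [0.65130812 0.1905957 ]
-0.13 [0.6483367  0.22546934]
[[[1.17,0.09,0.0],0.012],[[1.17,0.08,0.0],0.012],[[1.17,0.06,0.0],0.012],[[1.17,0.05,0.0],0.012],[[1.17,0.04,0.0],0.012],[[1.17,0.02,0.0],0.012]]
```

Request:
{"name": "apply_moves", "arguments": {"series": [[[0.3, 0, 0], 0.013], [[0.3, 0, 0], 0.013], [[0.3, 0, 0], 0.013], [[0.3, 0, 0], 0.013], [[0.3, 0, 0], 0.013], [[0.3, 0, 0], 0.008], [[0, 0, 0], 0], [[0, 0, 0], 0]]}}

```text
time: 3.98
eef_pos: [0.6603, 0.0724, 0.0189]
eef_rot: [0.678, 0.735, -0.0, 0.002]
wrist_force: [-1.5, -5.4, 6.9]
gripper_width: 0.0115
grip_force: 40.2
```

```bash
python3 - <<'E'
from h import *
p,a,o=pose();print(p,a,o['time'],o['gripper_width'],o['grip_force'],o['wrist_force'])
s=snap('wrist','w2')
E
```

```text
[0.66028455 0.07238357 0.01885609] 1.6510273265148425 3.9833 0.01146823121343502 40.242878794670105 [-1.53071314 -5.3727671   6.87080204]
```

View pics/w2.png

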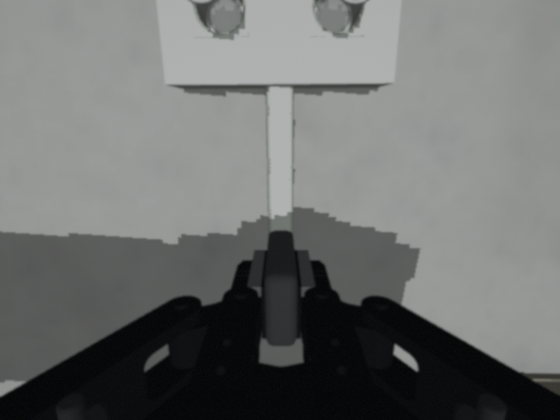

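Request:
{"name": "apply_moves", "arguments": {"series": [[[0.4, 0, 0], -0.005], [[0.7, 0, 0], 0], [[0.8, 0, 0], 0], [[0.8, 0, 0], 0], [[0.8, 0, 0], 0], [[0.8, 0, 0], 0], [[0.8, 0, 0], 0], [[0.8, 0, 0], 0], [[0.8, 0, 0], 0], [[0.7, 0, 0], 0], [[0.4, 0, 0], 0], [[0, 0, 0], 0]]}}

```text
time: 5.03
eef_pos: [0.6541, 0.1513, 0.0188]
eef_rot: [0.676, 0.737, 0.001, 0.002]
wrist_force: [0.3, -2.3, 5.5]
gripper_width: 0.0118
grip_force: 40.0
```

```bash
python3 - <<'E'
from h import *
p,a,o=pose();print(p,a,o['time'],o['gripper_width'],o['grip_force'],o['wrist_force'],o['moment'])
C=np.array([.6358,.357]);c,s_=np.cos(.085),np.sin(.085);d=p[:2]-C;print('inc',d[0]*c+d[1]*s_,-d[0]*s_+d[1]*c)
for n in('top','scene'): snap(n,n+'1')
P=cloud(load('top1'))
def rep(n,box,zlo,zhi):
    u0,v0,u1,v1=box;q=P[v0:v1,u0:u1].reshape(-1,3);q=q[(q[:,2]>zlo)&(q[:,2]<zhi)]
    r=cv2.minAreaRect(q[:,:2].astype(np.float32)*1000);print(n,len(q),np.round(r[0],1),np.round(r[1],1),round(r[2],1))
rep('roof',(105,165,158,215),.071,.082); rep('tray',(158,172,200,213),.018,.03)
E
```

```text
[0.65406718 0.15130012 0.01883717] 1.6569382359004263 5.0333 0.011766671218987687 39.986169934272766 [ 0.31153855 -2.31359632  5.46886096] [-0.22333479  0.1110194   0.08806804]
inc 0.000737788540821769 -0.20650808096318987
roof 1280 [638.7 365.2] [113.3 119.8] 5.7
tray 0 [0. 0.] [0. 0.] 0.0
```

Request:
{"name": "apply_moves", "arguments": {"series": [[[0.4, 0, 0], 0], [[0.7, 0, 0], 0], [[0.7, 0, 0], 0], [[0.7, 0, 0], 0], [[0.7, 0, 0], 0], [[0.7, 0, 0], 0], [[0.7, 0, 0], 0], [[0.7, 0, 0], 0], [[0.6, 0, 0], 0], [[0.5, 0, 0], 0], [[0.4, 0, 0], 0], [[0.2, 0, 0], 0]]}}

```text
time: 6.13
eef_pos: [0.6481, 0.2202, 0.0189]
eef_rot: [0.676, 0.737, 0.0, 0.002]
wrist_force: [1.2, -5.5, 7.5]
gripper_width: 0.0117
grip_force: 40.1
```

Request:
{"name": "apply_moves", "arguments": {"series": [[[0.2, 0, 0], 0], [[0.2, 0, 0], 0], [[0.2, 0, 0], 0], [[0.2, 0, 0], 0], [[0, 0, 0], 0], [[0, 0, 0], 0]]}}

```text
time: 6.63
eef_pos: [0.6476, 0.2253, 0.0189]
eef_rot: [0.677, 0.736, -0.001, 0.004]
wrist_force: [1.3, -11.6, 7.9]
gripper_width: 0.0116
grip_force: 40.5
```

```bash
python3 - <<'E'
from h import *
p,a,o=pose();print(p,a,o['time'],o['wrist_force'],o['moment'])
C=np.array([.6358,.357]);c,s_=np.cos(.085),np.sin(.085);d=p[:2]-C;print('inc',d[0]*c+d[1]*s_,-d[0]*s_+d[1]*c)
E
```

```text
[0.64763631 0.22525271 0.01890183] 1.6542384205522749 6.6333 [  1.28168351 -11.58212507   7.86323629] [-1.71284063  0.21069892  0.13794915]
inc 0.0006085400622693766 -0.13227651866471413
```

Request:
{"name": "apply_moves", "arguments": {"series": [[[0.25, 0, 0], 0], [[0.25, 0, 0], 0], [[0.0, 0, 0], 0], [[0, 0, 0], 0]]}}

```text
time: 6.97
eef_pos: [0.6471, 0.2254, 0.0189]
eef_rot: [0.678, 0.735, -0.005, 0.007]
wrist_force: [-1.1, -23.8, 10.5]
gripper_width: 0.0113
grip_force: 40.9
```

Request:
{"name": "apply_moves", "arguments": {"series": [[[0, 0, 0], 0], [[0, 0, 0], 0], [[0, 0, 0], 0], [[0, 0, 0], 0]], "grip": 1}}

```text
time: 7.3
eef_pos: [0.6453, 0.2348, 0.0169]
eef_rot: [0.676, 0.737, 0.0, -0.0]
wrist_force: [-0.7, -0.5, 0.5]
gripper_width: 0.0596
grip_force: 0.0
```

```bash
python3 - <<'E'
from h import *
p,a,o=pose();print(p,a,o['time'],o['wrist_force'])
s=snap('scene','scene2');cv2.imwrite('pics/c2.png',cv2.resize(s['frame'][170:360,90:290,::-1],None,fx=3,fy=3))
t=load('top0');x=cv2.resize(t['frame'][225:285,225:365,::-1],None,fx=5,fy=5,interpolation=cv2.INTER_CUBIC)
w=load('scene0')['frame'][195:285,290:390,::-1];w=cv2.resize(w,None,fx=3,fy=3,interpolation=cv2.INTER_CUBIC)
im=np.zeros((600,700,3),np.uint8);im[:300]=x;im[320:590,:300]=w;cv2.imwrite('pics/c3.png',im)
E
```

```text
[0.64527544 0.2348056  0.01692642] 1.6574124140063793 7.3 [-0.68039173 -0.46878729  0.46593334]
```

View pics/c2.png

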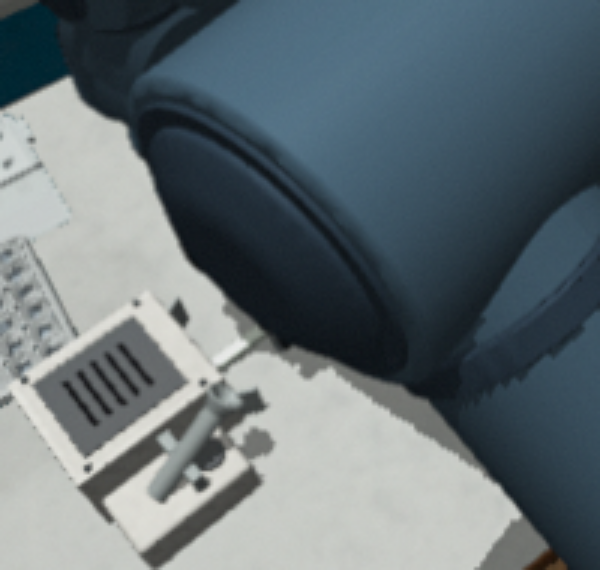

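View pics/c3.png

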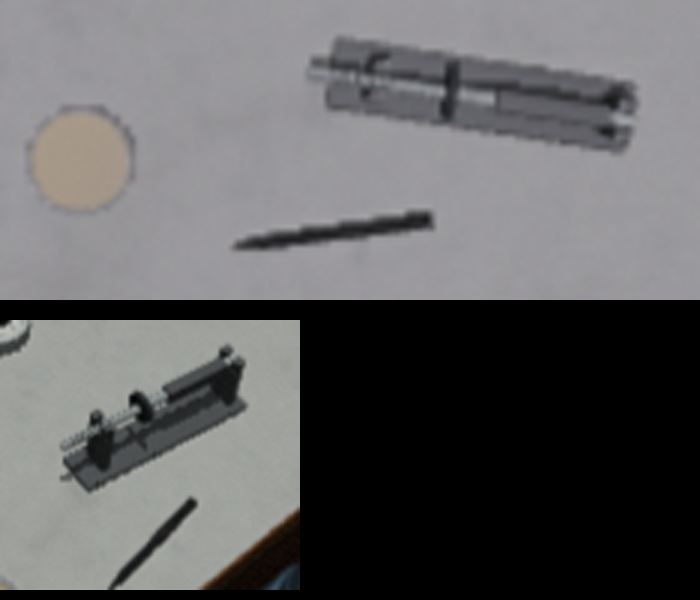

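The tray is out of sight inside the incubator, with a 24 N wall reaction. In the second crop, the rod's tip (312,70) points to +y, the collar is at (452,90), and the handle runs from (497,98) to (612,112).

```bash
python3 - <<'E'
from h import *
t=load('top0');c=lambda x,y,z:deproj(t,225+(x+.5)/5-.5,225+(y+.5)/5-.5,z)
tip,col,h0,h1=c(312,70,.06),c(452,90,.06),c(497,98,.06),c(612,112,.06)
print(tip,col,h0,h1,np.linalg.norm(tip-h0),np.linalg.norm(h0-h1))
P=cloud(t);q=P[228:262,280:360].reshape(-1,3);q=q[(q[:,2]>.052)&(q[:,2]<.085)]
d=np.linalg.svd(q[:,:2]-q[:,:2].mean(0))[2][0];d*=np.sign(d[1]);print('dir',d,'psi',np.arctan2(d[1],d[0]),len(q))
a=(q[:,:2]-tip[:2])@d;print(a.min(),a.max())
b=P[228:262,280:360].reshape(-1,3);b=b[(abs(b[:,2]-.008)<.004)&(abs(b[:,1]+.2)<.11)&(abs(b[:,0]-.487)<.04)];
r=cv2.minAreaRect((b[:,:2]*1000).astype(np.float32));print(r)
p,a_,o=pose()
plan([p[0],p[1],.2],a_,6)
plan([.50,-.21,.2],1.43,18,start=([p[0],p[1],.2],a_))
E
```

```text
[ 0.50267283 -0.09777197  0.06      ] [ 0.49110035 -0.18164821  0.06      ] [ 0.48641706 -0.20868121  0.06      ] [ 0.47823997 -0.27797888  0.06      ] 0.11209419994328304 0.0697784548700552
dir [0.14715462 0.9891135 ] psi 1.4231053697392806 302
-0.1939996314966416 0.0033008807627489733
((486.4287109375, -198.55514526367188), (77.82022094726562, 215.9420928955078), 0.24913997948169708)
[[[0.0,0.0,-3.05],-0.0],[[0.0,0.0,-3.05],-0.0],[[0.0,0.0,-3.05],-0.0],[[0.0,0.0,-3.05],-0.0],[[0.0,0.0,-3.05],-0.0],[[0.0,0.0,-3.05],-0.0]]
[[[-2.39,-1.02,0.0],0.013],[[-2.4,-0.99,0.0],0.013],[[-2.42,-0.96,0.0],0.013],[[-2.43,-0.93,0.0],0.013],[[-2.44,-0.9,0.0],0.013],[[-2.45,-0.86,0.0],0.013],[[-2.46,-0.83,0.0],0.013],[[-2.47,-0.8,0.0],0.013],[[-2.48,-0.77,0.0],0.013],[[-2.49,-0.74,0.0],0.013],[[-2.5,-0.71,0.0],0.013],[[-2.51,-0.68,0.0],0.013]]
[[[-2.52,-0.64,0.0],0.013],[[-2.53,-0.61,0.0],0.013],[[-2.53,-0.58,0.0],0.013],[[-2.54,-0.55,0.0],0.013],[[-2.55,-0.52,0.0],0.013],[[-2.55,-0.48,0.0],0.013]]
```

Request:
{"name": "apply_moves", "arguments": {"series": [[[0, 0, -3], 0], [[0, 0, -3], 0], [[0, 0, -3], 0], [[0, 0, -3], 0], [[0, 0, -3], 0], [[0, 0, -3.3], 0]], "grip": 1}}

```text
time: 7.85
eef_pos: [0.6447, 0.2348, 0.2008]
eef_rot: [0.676, 0.737, -0.0, -0.0]
wrist_force: [0.9, 0.9, -0.7]
gripper_width: 0.0853
grip_force: 0.0
```

Request:
{"name": "apply_moves", "arguments": {"series": [[[-2.4, -1.0, 0], 0.013], [[-2.4, -1.0, 0], 0.013], [[-2.4, -1.0, 0], 0.013], [[-2.4, -0.9, 0], 0.013], [[-2.4, -0.9, 0], 0.013], [[-2.5, -0.9, 0], 0.013], [[-2.5, -0.8, 0], 0.013], [[-2.5, -0.8, 0], 0.013], [[-2.5, -0.8, 0], 0.013], [[-2.5, -0.7, 0], 0.013], [[-2.5, -0.7, 0], 0.013], [[-2.5, -0.7, 0], 0.013]]}}

```text
time: 8.85
eef_pos: [0.5472, -0.0631, 0.2001]
eef_rot: [0.731, 0.682, 0.0, 0.0]
wrist_force: [-0.0, 0.2, -0.6]
gripper_width: 0.0852
grip_force: 0.0
```

Request:
{"name": "apply_moves", "arguments": {"series": [[[-2.5, -0.6, 0], 0.013], [[-2.5, -0.6, 0], 0.013], [[-2.5, -0.7, 0], 0.013], [[-2.5, -0.7, 0], 0.013], [[-2.5, -0.8, 0], 0.013], [[-2.5, -0.8, 0], 0.013], [[-2.5, -0.8, 0], 0], [[-1.0, -0.2, 0], 0], [[0, 0, 0], 0]]}}

```text
time: 9.6
eef_pos: [0.475, -0.2419, 0.2001]
eef_rot: [0.758, 0.652, -0.0, 0.0]
wrist_force: [-0.2, -0.1, -0.3]
gripper_width: 0.0851
grip_force: 0.0
```

```bash
python3 - <<'E'
from h import *
p,a_,o=pose();print(p,a_,o['time'],o['joints'].round(2))
s=snap('wrist','w3');P=cloud(s).reshape(-1,3)
q=P[(P[:,2]>.052)&(P[:,2]<.08)&(abs(P[:,0]-.487)<.05)&(abs(P[:,1]+.2)<.12)]
d=np.linalg.svd(q[:,:2]-q[:,:2].mean(0))[2][0];d*=np.sign(d[1]);n=np.array([d[1],-d[0]])
print(len(q),'psi',np.arctan2(d[1],d[0]));al=(q[:,:2]-[.481,-.243])@d;ac=(q[:,:2]-[.481,-.243])@n
for k in np.arange(-.06,.17,.01):
    m=(al>=k)&(al<k+.01)
    if m.sum()>3: print(round(k,3),m.sum(),'ac',ac[m].min().round(4),ac[m].max().round(4),np.median(ac[m]).round(4),'z',q[m,2].max().round(4),np.median(q[m,2]).round(4))
E
```

```text
[ 0.47500729 -0.24192001  0.20006068] 1.4200650553005363 9.6 [-0.59  0.3  -0.11  1.16 -0.    1.13]
3847 psi 1.426058931211507
-0.05 182 ac -0.0157 0.0096 -0.003 z 0.0723 0.0698
-0.04 285 ac -0.0158 0.01 -0.003 z 0.072 0.0654
-0.03 169 ac -0.0093 0.0042 -0.003 z 0.0704 0.0686
-0.02 174 ac -0.0092 0.0042 -0.0021 z 0.0703 0.0685
-0.01 176 ac -0.0091 0.0042 -0.0025 z 0.0704 0.0686
0.0 181 ac -0.009 0.0041 -0.0029 z 0.0705 0.0685
0.01 179 ac -0.0089 0.004 -0.0021 z 0.0705 0.0685
0.02 197 ac -0.0097 0.004 -0.0029 z 0.0708 0.0686
0.03 196 ac -0.0096 0.004 -0.0028 z 0.0707 0.0677
0.04 132 ac -0.007 0.0015 -0.0028 z 0.0659 0.0643
0.05 132 ac -0.007 0.0015 -0.0027 z 0.0668 0.0642
0.06 339 ac -0.0176 0.0121 -0.0028 z 0.077 0.0728
0.07 107 ac -0.006 0.0006 -0.0027 z 0.0652 0.0632
0.08 123 ac -0.0059 0.0006 -0.0027 z 0.0651 0.0633
0.09 124 ac -0.0066 0.0006 -0.0026 z 0.0651 0.0632
0.1 425 ac -0.0152 0.0097 -0.0026 z 0.0731 0.0667
0.11 255 ac -0.0149 0.0095 -0.0026 z 0.0728 0.0641
0.12 144 ac -0.0065 0.0014 -0.0026 z 0.0656 0.0632
0.13 154 ac -0.0064 0.0014 -0.0025 z 0.0658 0.0632
0.14 162 ac -0.0063 0.0014 -0.0025 z 0.066 0.063
0.15 11 ac -0.0055 -0.0002 -0.0025 z 0.0639 0.0629
```

View pics/w3.png

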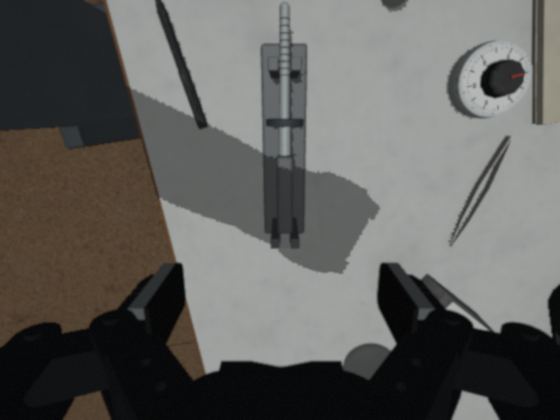

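Gripping the handle: the rod axis fits at psi 1.426, with the handle's middle at about (0.4787, -0.2416).

Request:
{"name": "apply_moves", "arguments": {"series": [[[0.1, 0.36, 2.5], -0.006], [[0, 0, 3], 0], [[0, 0, 3], 0], [[0, 0, 3], 0], [[0, 0, 2.5], 0], [[0, 0, 1.4], 0], [[0, 0, 0.5], 0], [[0, 0, 0], 0], [[0, 0, 0], 0]]}}

```text
time: 10.4
eef_pos: [0.48, -0.2393, 0.0417]
eef_rot: [0.755, 0.656, 0.0, 0.0]
wrist_force: [0.0, 0.1, 0.1]
gripper_width: 0.0853
grip_force: 0.0
```

Request:
{"name": "apply_moves", "arguments": {"series": [[[0, 0, 0], 0], [[0, 0, 0], 0], [[0, 0, 0], 0], [[0, 0, 0], 0], [[0, 0, 0], 0], [[0, 0, 0], 0], [[0, 0, 0], 0], [[0, 0, 0], 0], [[0, 0, 0], 0]], "grip": 0, "force": 30}}

```text
time: 11.15
eef_pos: [0.4793, -0.2402, 0.0414]
eef_rot: [0.756, 0.655, 0.0, 0.0]
wrist_force: [-1.3, 0.9, 3.7]
gripper_width: 0.0135
grip_force: 32.4
```

```bash
python3 - <<'E'
from h import *
p,a_,o=pose();print(p,a_,o['time'],o['wrist_force'],o['gripper_width'],o['grip_force'])
E
```

```text
[ 0.47928218 -0.24018092  0.04143925] 1.4286546276409284 11.15 [-1.31848044  0.94679655  3.72236422] 0.013510768972462292 32.37594723701477
```

Request:
{"name": "apply_moves", "arguments": {"series": [[[0, 0, -0.5], 0], [[0, 0, -1], 0], [[0, 0, -2], 0], [[0, 0, -2], 0], [[0, 0, -2], 0], [[0, 0, -1.5], 0]]}}

```text
time: 11.65
eef_pos: [0.4795, -0.2402, 0.1334]
eef_rot: [0.755, 0.655, 0.0, 0.001]
wrist_force: [-0.0, 0.3, -0.6]
gripper_width: 0.0135
grip_force: 31.8
```

```bash
python3 - <<'E'
from h import *
p,a_,o=pose();print(p,a_,o['time'],o['wrist_force'],o['gripper_width'],o['grip_force'])
plan([.5701,.1155,.125],1.656,16)
E
```

```text
[ 0.47953578 -0.24022909  0.13339685] 1.4288039912897066 11.65 [-0.03727617  0.28524865 -0.59804096] 0.013549091005376514 31.789510846138
[[[2.28,0.25,0.05],-0.014],[[2.28,0.28,0.05],-0.014],[[2.27,0.31,0.05],-0.014],[[2.27,0.34,0.05],-0.014],[[2.26,0.37,0.05],-0.014],[[2.26,0.41,0.05],-0.014],[[2.25,0.44,0.05],-0.014],[[2.25,0.47,0.05],-0.014],[[2.24,0.5,0.05],-0.014],[[2.23,0.53,0.05],-0.014],[[2.22,0.57,0.05],-0.014],[[2.22,0.6,0.05],-0.014]]
[[[2.21,0.63,0.05],-0.014],[[2.2,0.66,0.05],-0.014],[[2.19,0.69,0.05],-0.014],[[2.18,0.72,0.05],-0.014]]
```

Request:
{"name": "apply_moves", "arguments": {"series": [[[1.2, 0.2, 0], -0.014], [[2.3, 0.3, 0], -0.014], [[2.3, 0.3, 0], -0.014], [[2.3, 0.3, 0], -0.014], [[2.3, 0.4, 0], -0.014], [[2.3, 0.4, 0], -0.014], [[2.3, 0.4, 0], -0.014], [[2.3, 0.5, 0], -0.014], [[2.2, 0.5, 0], -0.014], [[2.2, 0.5, 0], -0.014], [[2.2, 0.5, 0], -0.014], [[2.2, 0.6, 0], -0.014]]}}

```text
time: 12.65
eef_pos: [0.5435, 0.0198, 0.1302]
eef_rot: [0.697, 0.717, -0.0, -0.001]
wrist_force: [0.7, 0.7, -0.7]
gripper_width: 0.0135
grip_force: 31.8
```

Request:
{"name": "apply_moves", "arguments": {"series": [[[2.2, 0.6, 0.2], -0.014], [[2.2, 0.7, 0.2], -0.014], [[2.2, 0.7, 0.2], -0.014], [[2.0, 0.7, 0.2], -0.014], [[0.6, 0.2, 0], 0], [[0, 0, 0], 0], [[0, 0, 0], 0]]}}

```text
time: 13.23
eef_pos: [0.5681, 0.1111, 0.1225]
eef_rot: [0.677, 0.736, -0.001, -0.0]
wrist_force: [-0.3, -0.8, -1.8]
gripper_width: 0.0135
grip_force: 31.8
```

```bash
cat > g.py <<'E'
from h import *
def rodinfo(s,p,a,zlo=-.06):
    """fit shaft+collar axis from wrist cloud, in handle frame (grasp point p+18.7mm)"""
    P=cloud(s).reshape(-1,3); c=p+[0,0,.0187]; d=np.array([np.cos(a),np.sin(a)]); n=np.array([d[1],-d[0]])
    r=P-c; al=r[:,:2]@d; ac=r[:,:2]@n
    return al,ac,r[:,2],P
E
python3 - <<'E'
from g import *
p,a,o=pose();print(p,a,o['time'],o['wrist_force'])
s=snap('wrist','w4');al,ac,dz,P=rodinfo(s,p,a)
for k in np.arange(.03,.16,.01):
    m=(al>=k)&(al<k+.01)&(abs(ac)<.02)&(abs(dz)<.03)
    if m.sum()>3: print(round(k,3),m.sum(),'ac',ac[m].min().round(4),ac[m].max().round(4),'ztop',np.percentile(dz[m],95).round(4))
# guide points
m=(P[:,2]>.085)&(al>.15)&(abs(ac)<.05)&(al<.3);g=P[m];print(len(g),g.min(0).round(4),g.max(0).round(4))
E
```

```text
[0.56806176 0.11113308 0.12251906] 1.6536127975675248 13.2333 [-0.30531455 -0.8293655  -1.82162325]
0.03 926 ac -0.0069 0.007 ztop 0.009
0.04 670 ac -0.0047 0.005 ztop 0.0053
0.05 857 ac -0.0155 0.0158 ztop 0.0154
0.06 1761 ac -0.0154 0.0156 ztop 0.0157
0.07 649 ac -0.0037 0.004 ztop 0.0044
0.08 705 ac -0.004 0.0039 ztop 0.0044
0.09 777 ac -0.0039 0.004 ztop 0.0043
0.1 513 ac -0.0041 0.004 ztop 0.0043Traceback (most recent call last):
  File "<stdin>", line 8, in <module>
    return umr_minimum(a, axis, None, out, keepdims, initial, where)
ValueError: zero-size array to reduction operation minimum which has no identity
```

View pics/w4.png

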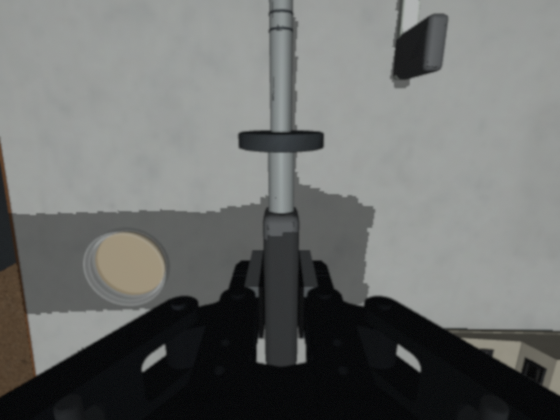

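The wrist view shows the rod centred and level in the grip, with its collar at (281,140). The post is at (428,45) and the dish at (128,267). I'll compare the rod with the guide numerically in the top and scene cameras.

```bash
python3 - <<'E'
from g import *
p,a,o=pose();p0=p+[0,0,.0187]
s=load('w4');P=cloud(s).reshape(-1,3)
m=(P[:,2]>.054)&(P[:,2]<.064)&(abs(P[:,0]-.648)<.03)&(abs(P[:,1]-.226)<.04);q=P[m]
print('post',len(q),cv2.minAreaRect((q[:,:2]*1000).astype(np.float32)) if len(q)>3 else '')
m=(P[:,2]>.01)&(P[:,2]<.022)&(abs(P[:,0]-.444)<.06)&(abs(P[:,1]-.045)<.06);q=P[m];print('dish',len(q),cv2.minEnclosingCircle((q[:,:2]*1000).astype(np.float32)))
th=.085;X=np.array([np.cos(th),np.sin(th)]);Y=np.array([-np.sin(th),np.cos(th)])
d=np.array([np.cos(a),np.sin(a)]);n=np.array([d[1],-d[0]])
for nm in('top','scene'):
    t=snap(nm,nm+'3');Q=cloud(t).reshape(-1,3)
    # shaft
    r=Q[:,:2]-p0[:2];al=r@d;ac=r@n
    m=(al>.075)&(al<.16)&(abs(ac)<.015)&(abs(Q[:,2]-p0[2])<.012)
    print(nm,'shaft n',m.sum(),'ac',ac[m].mean().round(4),ac[m].min().round(4),ac[m].max().round(4),'almax',al[m].max().round(4),'z',np.percentile(Q[m,2],[50,95]).round(4),'expect top',(p0[2]+.004).round(4))
    # guide points in local frame relative to current rod axis/heading
    m=(al>.155)&(al<.30)&(abs(ac)<.03)&(Q[:,2]>.05)
    g=np.c_[ac[m],al[m],Q[m,2]]
    for k in np.arange(.16,.28,.01):
        mm=(g[:,1]>=k)&(g[:,1]<k+.01)
        if mm.sum()>2: h=g[mm];print('  ',round(k,3),mm.sum(),'ac',h[:,0].min().round(4),h[:,0].max().round(4),'z',h[:,2].min().round(4),h[:,2].max().round(4))
E
```

```text
post 1315 ((646.2676391601562, 227.18902587890625), (12.898658752441406, 29.617557525634766), 3.23675799369812)
dish 5025 ((441.9405517578125, 45.5743293762207), 34.918399810791016)<stdin>:14: RuntimeWarning: Mean of empty slice.
  ret = ret.dtype.type(ret / rcount)
Traceback (most recent call last):
ValueError: zero-size array to reduction operation minimum which has no identity
```

```bash
python3 - <<'E'
from g import *
p,a,o=pose();p0=p+[0,0,.0187];C=np.array([.6354,.3568])
th=.085;X=np.array([np.cos(th),np.sin(th)]);Y=np.array([-np.sin(th),np.cos(th)])
d=np.array([np.cos(a),np.sin(a)]);n=np.array([d[1],-d[0]])
for nm in('top0','scene0','scene3','top3'):
    try: t=load(nm)
    except Exception: t=snap(nm[:-1],nm)
    Q=cloud(t).reshape(-1,3)
    r=Q[:,:2]-p0[:2];al=r@d;ac=r@n
    m=(al>.075)&(al<.16)&(abs(ac)<.015)&(abs(Q[:,2]-p0[2])<.012)
    if nm[-1]=='3' and m.sum(): print(nm,'shaft n',m.sum(),'ac',ac[m].min().round(4),ac[m].max().round(4),'almax',al[m].max().round(4),'z95',np.percentile(Q[m,2],95).round(4),'expect',(p0[2]+.004).round(4))
    r=Q[:,:2]-C;x=r@X;y=r@Y
    m=(abs(x+.086)<.03)&(y>-.08)&(y<.04)&(Q[:,2]>.05);print(nm)
    for k in np.arange(-.07,.03,.01):
        mm=m&(y>=k)&(y<k+.01)
        if mm.sum()>2: print('  ',round(k,3),mm.sum(),'x',x[mm].min().round(4),x[mm].max().round(4),'z',Q[mm,2].min().round(4),Q[mm,2].max().round(4), 'ideal top',round(.1+np.tan(np.radians(35))*(-(k+.005)-.05)+.009/np.cos(.61),4))
E
```

```text
top0
   -0.06 27 x -0.0938 -0.0674 z 0.0853 0.1007 ideal top 0.1145
   -0.05 42 x -0.0936 -0.0672 z 0.0855 0.1139 ideal top 0.1075
   -0.04 11 x -0.0895 -0.0748 z 0.084 0.1069 ideal top 0.1005
   -0.03 18 x -0.0889 -0.0737 z 0.0849 0.0968 ideal top 0.0935
   -0.02 15 x -0.0904 -0.0728 z 0.07 0.0868 ideal top 0.0865
   -0.01 51 x -0.1018 -0.0565 z 0.0512 0.0828 ideal top 0.0795
   0.0 20 x -0.1014 -0.0563 z 0.0596 0.0736 ideal top 0.0725
   0.01 16 x -0.0887 -0.0728 z 0.053 0.0678 ideal top 0.0655
   0.02 12 x -0.0878 -0.075 z 0.0503 0.0631 ideal top 0.0585
scene0
   -0.06 30 x -0.0979 -0.0689 z 0.0875 0.0993 ideal top 0.1145
   -0.05 49 x -0.0975 -0.0703 z 0.0888 0.1145 ideal top 0.1075
   -0.04 47 x -0.0937 -0.0771 z 0.0854 0.1112 ideal top 0.1005
   -0.03 42 x -0.0932 -0.0778 z 0.0504 0.0976 ideal top 0.0935
   -0.02 41 x -0.0925 -0.0773 z 0.0679 0.0941 ideal top 0.0865
   -0.01 66 x -0.1049 -0.0566 z 0.0502 0.0832 ideal top 0.0795
   0.0 85 x -0.1047 -0.0561 z 0.0505 0.0785 ideal top 0.0725
   0.01 49 x -0.0944 -0.0561 z 0.0506 0.0765 ideal top 0.0655
   0.02 47 x -0.0933 -0.0561 
[... 536 characters left out ...]
deal top 0.0725
   0.01 53 x -0.0957 -0.0561 z 0.0513 0.0773 ideal top 0.0655
   0.02 49 x -0.0945 -0.056 z 0.05 0.0763 ideal top 0.0585
top3
   -0.06 23 x -0.094 -0.0674 z 0.0839 0.099 ideal top 0.1145
   -0.05 39 x -0.0937 -0.0674 z 0.0819 0.1139 ideal top 0.1075
   -0.04 14 x -0.0896 -0.0744 z 0.0813 0.1044 ideal top 0.1005
   -0.03 18 x -0.089 -0.0698 z 0.0507 0.0956 ideal top 0.0935
   -0.02 15 x -0.088 -0.0729 z 0.0779 0.0873 ideal top 0.0865
   -0.01 45 x -0.1019 -0.0563 z 0.0512 0.0808 ideal top 0.0795
   0.0 22 x -0.1014 -0.0562 z 0.0576 0.0735 ideal top 0.0725
   0.01 17 x -0.0886 -0.0729 z 0.0529 0.0653 ideal top 0.0655
   0.02 10 x -0.0875 -0.0751 z 0.0508 0.0579 ideal top 0.0585
```

Request:
{"name": "apply_moves", "arguments": {"series": [[[0, 0.2, 1.0], -0.002], [[0, 0.2, 1.2], 0], [[0, 0, 1.2], 0], [[0, 0, 0.9], 0], [[0.8, 0, 0], 0], [[1.0, 0, 0], 0], [[1.0, 0, 0], 0], [[0.8, 0, 0], 0], [[0.5, 0, 0], 0], [[0.4, 0, 0], 0], [[0, 0, 0], 0]]}}

```text
time: 14.3
eef_pos: [0.5692, 0.1574, 0.0805]
eef_rot: [0.676, 0.737, 0.0, 0.0]
wrist_force: [-0.4, 0.7, -0.5]
gripper_width: 0.0134
grip_force: 31.8
```

```bash
cat >> g.py <<'E'
C=np.array([.6354,.3568]);th=.085;X=np.array([np.cos(th),np.sin(th)]);Y=np.array([-np.sin(th),np.cos(th)])
def inc():
    p,a,o=pose();r=p[:2]-C;return np.array([r@X,r@Y,p[2]+.0187])*1000,a,o
def show():
    q,a,o=inc();print('handle inc mm',q.round(1),'psi',a.round(4),'t',o['time'],'F',o['wrist_force'].round(1),'M',o['moment'].round(2),'w',o['gripper_width'].round(4));return q
E
python3 - <<'E'
from g import *
q=show()
T0,T1=np.array([-41,98.]),np.array([-38.5,92.]);pr=q[1:]
for i in range(1,25):
    t=np.radians(35*i/24);T=T0+(T1-T0)*min(1,i/12);h=T+150*np.array([-np.cos(t),np.sin(t)])
    d=h-pr;print([round(d[0]/10,2),0,round(-d[1]/10,2)],end=',');pr=h
E
```

```text
Traceback (most recent call last):
  File "g.py", line 11, in show
    q,a,o=inc();print('handle inc mm',q.round(1),'psi',a.round(4),'t',o['time'],'F',o['wrist_force'].round(1),'M',o['moment'].round(2),'w',o['gripper_width'].round(4));return q
                                                                                                                                           ^^^^^^^^^^^^^^^^^^^^^^^^
AttributeError: 'float' object has no attribute 'round'
```

```bash
sed -i "s/o\['gripper_width'\].round(4)/round(o['gripper_width'],4)/" g.py
python3 - <<'E'
from g import *
q=show()
T0,T1=np.array([-41,98.]),np.array([-38.5,92.]);pr=q[1:]
for i in range(1,25):
    t=np.radians(35*i/24);T=T0+(T1-T0)*min(1,i/12);h=T+150*np.array([-np.cos(t),np.sin(t)])
    d=h-pr;print([round(d[0]/10,2),0,round(-d[1]/10,2)],end=',');pr=h
s=snap('wrist','w5');p,a,o=pose();al,ac,dz,P=rodinfo(s,p,a)
for k in np.arange(.03,.25,.01):
    m=(al>=k)&(al<k+.01)&(abs(ac)<.02)&(dz>-.03)
    if m.sum()>3: print('\n',round(k,3),m.sum(),'ac',ac[m].min().round(4),ac[m].max().round(4),'z',dz[m].min().round(4),dz[m].max().round(4),end='')
E
```

```text
handle inc mm [ -82.9 -193.1   99.2] psi 1.6563 t 14.3 F [-0.4  0.7 -0.5] M [-0.07 -0.05  0.01] w 0.0134
[np.float64(0.23), 0, np.float64(-0.21)],[np.float64(0.04), 0, np.float64(-0.33)],[np.float64(0.05), 0, np.float64(-0.33)],[np.float64(0.05), 0, np.float64(-0.33)],[np.float64(0.06), 0, np.float64(-0.33)],[np.float64(0.07), 0, np.float64(-0.33)],[np.float64(0.08), 0, np.float64(-0.33)],[np.float64(0.09), 0, np.float64(-0.32)],[np.float64(0.1), 0, np.float64(-0.32)],[np.float64(0.11), 0, np.float64(-0.32)],[np.float64(0.12), 0, np.float64(-0.32)],[np.float64(0.13), 0, np.float64(-0.32)],[np.float64(0.12), 0, np.float64(-0.36)],[np.float64(0.13), 0, np.float64(-0.36)],[np.float64(0.14), 0, np.float64(-0.36)],[np.float64(0.15), 0, np.float64(-0.35)],[np.float64(0.16), 0, np.float64(-0.35)],[np.float64(0.16), 0, np.float64(-0.34)],[np.float64(0.17), 0, np.float64(-0.34)],[np.float64(0.18), 0, np.float64(-0.34)],[np.float64(0.19), 0, np.float64(-0.33)],[np.float64(0.2), 0, np.float64(-0.33)],[np.float64(0.21), 0, np.float64(-0.32)],[np.float64(0.21), 0, np.float64(-0.32)],
 0.03 936 ac -0.0069 0.0071 z -0.007 0.0107
 0.04 673 ac -0.0047 0.005 z 0.0001 0.0063
 0.05 741 ac -0.0154 0.0153 z -0.0002 0.0162
 0.06 1869 ac -0.0154 0.0157 z -0.0123 0.0173
 0.07 1613 ac -0.0037 0.004 z -0.0009 0.1239
 0.08 699 ac -0.004 0.0038 z -0.0015 0.0057
 0.09 769 ac -0.0039 0.004 z -0.0012 0.0057
 0.1 571 ac -0.0042 0.004 z -0.0019 0.006
```

Request:
{"name": "apply_moves", "arguments": {"series": [[[0.3, 0, 0], 0], [[0.2, 0, -0.3], 0], [[0.1, 0, -0.3], 0], [[0.1, 0, -0.3], 0], [[0.1, 0, -0.3], 0], [[0.1, 0, -0.3], 0], [[0.1, 0, -0.3], 0], [[0.1, 0, -0.3], 0], [[0, 0, 0], 0]]}}

```text
time: 15.1
eef_pos: [0.5684, 0.1639, 0.1017]
eef_rot: [0.677, 0.736, -0.002, 0.003]
wrist_force: [0.3, -9.3, -1.2]
gripper_width: 0.0134
grip_force: 31.5
```

```bash
cat >> g.py <<'E'
def pitch(tag):
    p,a,o=pose();s=snap('wrist',tag);al,ac,dz,P=rodinfo(s,p,a)
    ks=[];
    for k in np.arange(.03,.125,.005):
        m=(al>=k)&(al<k+.005)&(abs(ac)<.0035)&(abs(dz)<.09)
        if m.sum()>5: ks.append((k+.0025,np.median(dz[m]),np.median(ac[m]),m.sum()))
    ks=np.array(ks);print('al,ztop mm',[(round(x[0]*1000,1),round(x[1]*1000,1),round(x[2]*1000,1)) for x in ks])
E
python3 -c "
from g import *
show();pitch('w6')"
```

```text
handle inc mm [ -83.2 -186.5  120.4] psi 1.6531 t 15.1 F [ 0.3 -9.3 -1.2] M [-2.11 -0.03  0.17] w 0.0134
al,ztop mm [(np.float64(32.5), np.float64(3.7), np.float64(-0.1)), (np.float64(37.5), np.float64(-0.4), np.float64(-0.1)), (np.float64(42.5), np.float64(-1.1), np.float64(0.3)), (np.float64(47.5), np.float64(-1.7), np.float64(-0.1)), (np.float64(52.5), np.float64(-2.2), np.float64(0.3)), (np.float64(57.5), np.float64(-2.0), np.float64(-0.1)), (np.float64(62.5), np.float64(7.5), np.float64(0.3)), (np.float64(67.5), np.float64(-5.2), np.float64(-0.1)), (np.float64(72.5), np.float64(-5.8), np.float64(0.1)), (np.float64(77.5), np.float64(-6.3), np.float64(-0.1)), (np.float64(82.5), np.float64(-7.0), np.float64(-0.1)), (np.float64(87.5), np.float64(-7.6), np.float64(-0.1)), (np.float64(92.5), np.float64(-8.2), np.float64(-0.1)), (np.float64(97.5), np.float64(-8.9), np.float64(-0.1)), (np.float64(102.5), np.float64(-9.3), np.float64(-0.1)), (np.float64(107.5), np.float64(-9.9), np.float64(-0.1))]
```

The rod pivots passively in the grip (pitch is now about 7°). I'll continue the arc.

Request:
{"name": "apply_moves", "arguments": {"series": [[[0.2, 0, -0.2], 0], [[0.1, 0, -0.3], 0], [[0.1, 0, -0.3], 0], [[0.1, 0, -0.3], 0], [[0.1, 0, -0.3], 0], [[0.1, 0, -0.3], 0], [[0.1, 0, -0.3], 0], [[0.15, 0, -0.3], 0], [[0, 0, 0], 0]]}}

```text
time: 15.9
eef_pos: [0.5679, 0.1736, 0.1251]
eef_rot: [0.677, 0.736, -0.002, 0.003]
wrist_force: [-0.4, -8.3, -0.7]
gripper_width: 0.0138
grip_force: 31.5
```

```bash
cat >> g.py <<'E'
def pitch2(tag):
    """pitch from shaft top line (al 70..110), handle-rel; returns rod tip estimate in inc coords"""
    q,a,o=inc();p=o['eef_pos'];s=snap('wrist',tag);al,ac,dz,P=rodinfo(s,p,a)
    b=[]
    for k in np.arange(.035,.125,.004):
        m=(al>=k)&(al<k+.004)&(abs(ac)<.0015)&(abs(dz)<.09)
        if m.sum()>3: b.append((k+.002,np.median(dz[m])))
    b=np.array(b)
    best=None
    for t in np.radians(np.arange(-20,50,.25)):
        pr=-np.tan(t)*b[:,0]+.004/np.cos(t); n=(abs(pr-b[:,1])<.0025).sum()
        e=np.minimum(abs(pr-b[:,1]),.003).sum()
        if best is None or e<best[0]: best=(e,t,n)
    t=best[1];print('pitch deg',np.degrees(t).round(2),'inliers',best[2],len(b),'tip inc y,z',(q[1]+150*np.cos(t)).round(1),(q[2]-150*np.sin(t)).round(1))
E
python3 -c "
from g import *
show();pitch2('w7')"
```

```text
handle inc mm [ -82.8 -176.8  143.8] psi 1.653 t 15.9 F [-0.4 -8.3 -0.7] M [-1.98  0.    0.07] w 0.0138
pitch deg 18.0 inliers 19 21 tip inc y,z -34.1 97.4
```

Request:
{"name": "apply_moves", "arguments": {"series": [[[0.15, 0, -0.3], 0], [[0.15, 0, -0.3], 0], [[0.15, 0, -0.3], 0], [[0.15, 0, -0.3], 0], [[0.15, 0, -0.3], 0], [[0.2, 0, -0.3], 0], [[0.2, 0, -0.3], 0], [[0.2, 0, -0.3], 0], [[0.2, 0, -0.3], 0], [[0.2, 0, -0.3], 0], [[0, 0, 0], 0]]}}

```text
time: 16.87
eef_pos: [0.5661, 0.1929, 0.155]
eef_rot: [0.677, 0.736, -0.001, 0.001]
wrist_force: [-0.4, -5.1, -0.1]
gripper_width: 0.0135
grip_force: 31.9
```

```bash
python3 -c "
from g import *
show();pitch2('w8')"
```

```text
handle inc mm [ -83.  -157.4  173.7] psi 1.6543 t 16.8667 F [-0.4 -5.1 -0.1] M [-1.21  0.07  0.1 ] w 0.0135
pitch deg 33.5 inliers 19 23 tip inc y,z -32.3 90.9
```

Request:
{"name": "apply_moves", "arguments": {"series": [[[0.3, 0, 0.2], 0], [[0.4, 0, 0.28], 0], [[0.5, 0, 0.34], 0], [[0.5, 0, 0.34], 0], [[0.5, 0, 0.34], 0], [[0.5, 0, 0.34], 0], [[0.5, 0, 0.34], 0], [[0.5, 0, 0.34], 0], [[0.3, 0, 0.2], 0], [[0, 0, 0], 0]]}}

```text
time: 17.75
eef_pos: [0.5619, 0.2352, 0.1261]
eef_rot: [0.676, 0.737, 0.0, -0.001]
wrist_force: [-0.7, 0.7, -3.1]
gripper_width: 0.0129
grip_force: 31.5
```

```bash
python3 -c "
from g import *
show();pitch2('w9')"
```

```text
handle inc mm [ -83.5 -114.9  144.8] psi 1.6559 t 17.75 F [-0.7  0.7 -3.1] M [-0.37  0.11  0.06] w 0.0129
pitch deg 32.5 inliers 14 23 tip inc y,z 11.6 64.2
```

Request:
{"name": "apply_moves", "arguments": {"series": [[[0.3, 0, 0.2], 0], [[0.3, 0, 0.2], 0], [[0.3, 0, 0.2], 0], [[0.25, 0, 0.17], 0], [[0.2, 0, 0.14], 0], [[0.1, 0, 0.07], 0], [[0, 0, 0], 0], [[0, 0, 0], 0]]}}

```text
time: 18.47
eef_pos: [0.561, 0.2488, 0.1168]
eef_rot: [0.677, 0.736, 0.0, -0.0]
wrist_force: [-0.9, -0.6, -3.8]
gripper_width: 0.0133
grip_force: 31.6
```

```bash
python3 -c "
from g import *
show();pitch2('w10')"
```

```text
handle inc mm [ -83.3 -101.3  135.5] psi 1.6551 t 18.4667 F [-0.9 -0.6 -3.8] M [-0.55  0.31  0.14] w 0.0133
pitch deg 32.75 inliers 19 23 tip inc y,z 24.8 54.4
```

Request:
{"name": "apply_moves", "arguments": {"series": [[[0.16, 0, 0.11], 0], [[0.16, 0, 0.11], 0], [[0.16, 0, 0.11], 0], [[0, 0, 0], 0]]}}

```text
time: 18.85
eef_pos: [0.561, 0.2516, 0.1147]
eef_rot: [0.677, 0.736, -0.001, 0.002]
wrist_force: [-3.5, -7.4, 5.0]
gripper_width: 0.0135
grip_force: 32.7
```

```bash
python3 -c "
from g import *
show();pitch2('w11')"
```

```text
handle inc mm [-83.1 -98.5 133.4] psi 1.6542 t 18.85 F [-3.5 -7.4  5. ] M [-1.72  0.76  0.22] w 0.0135
pitch deg 32.5 inliers 17 23 tip inc y,z 28.0 52.8
```

Request:
{"name": "apply_moves", "arguments": {"series": [[[0.15, 0, 0.1], 0], [[0.15, 0, 0.1], 0], [[0, 0, 0], 0], [[0, 0, 0], 0], [[0, 0, 0], 0]]}}

```text
time: 19.32
eef_pos: [0.5611, 0.2517, 0.1147]
eef_rot: [0.678, 0.735, -0.002, 0.004]
wrist_force: [-7.0, -17.8, 15.8]
gripper_width: 0.0131
grip_force: 34.5
```

```bash
python3 - <<'E'
from g import *
show();pitch2('w12')
# collar vs rim check in wrist cloud
s=load('scene3') ; t=snap('scene','scene4')
cv2.imwrite('pics/c4.png',cv2.resize(t['frame'][260:370,100:240,::-1],None,fx=4,fy=4,interpolation=cv2.INTER_CUBIC))
E
```

```text
handle inc mm [-82.9 -98.4 133.4] psi 1.6525 t 19.3167 F [ -7.  -17.8  15.8] M [-3.25  1.5   0.22] w 0.0131
pitch deg 32.5 inliers 16 23 tip inc y,z 28.1 52.8
```

View pics/c4.png

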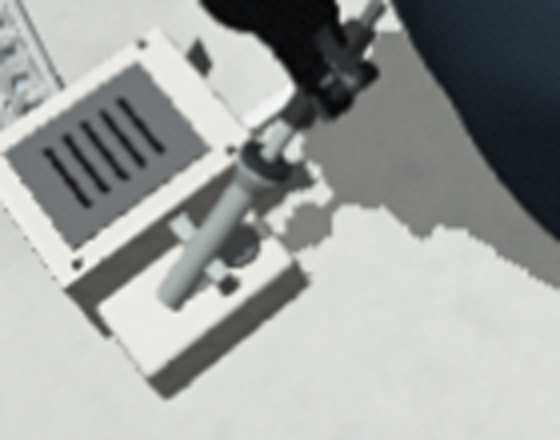

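The collar sits flat on the rim at (265,165). The handle did not move under about 24 N of push, so it's seated and I'll draw it out along the bore.

Request:
{"name": "apply_moves", "arguments": {"series": [[[-0.4, 0, -0.28], 0], [[-0.6, 0, -0.42], 0], [[-0.8, 0, -0.55], 0], [[-0.8, 0, -0.55], 0], [[-0.8, 0, -0.55], 0], [[-0.8, 0, -0.55], 0], [[-0.8, 0, -0.55], 0], [[-0.8, 0, -0.55], 0], [[-0.8, 0, -0.55], 0], [[-0.8, 0, -0.55], 0], [[-0.8, 0, -0.55], 0], [[-0.8, 0, -0.55], 0]]}}

```text
time: 20.42
eef_pos: [0.5688, 0.1657, 0.1748]
eef_rot: [0.677, 0.736, 0.001, 0.0]
wrist_force: [-0.2, -0.0, -0.9]
gripper_width: 0.0133
grip_force: 31.9
```

```bash
python3 -c "
from g import *
show();pitch2('w13')"
```

```text
handle inc mm [ -82.6 -184.8  193.5] psi 1.6545 t 20.4167 F [-0.2 -0.  -0.9] M [ 0.   -0.01 -0.03] w 0.0133
pitch deg 34.5 inliers 20 22 tip inc y,z -61.2 108.5
```

The rod is out of the tube. To level it, I'll lay the shaft gently on the incubator's flat roof at incubator x -38, clear of the post and guide.

Request:
{"name": "apply_moves", "arguments": {"series": [[[0, 1.1, -0.5], 0], [[0, 1.1, -0.5], 0], [[0, 1.1, -0.5], 0], [[0, 1.2, -0.5], 0], [[1.1, 0, 0], 0], [[1.1, 0, 0], 0], [[1.2, 0, 0], 0], [[1.1, 0, 0], 0], [[0, 0, 1.2], 0], [[0, 0, 1.5], 0], [[0, 0, 1.3], 0], [[0, 0, 0], 0]]}}

```text
time: 21.47
eef_pos: [0.6063, 0.2159, 0.1505]
eef_rot: [0.676, 0.737, -0.002, -0.002]
wrist_force: [-0.8, -0.1, -0.5]
gripper_width: 0.0134
grip_force: 31.9
```

```bash
python3 -c "
from g import *
show();pitch2('w14')"
```

```text
handle inc mm [ -41.  -137.9  169.2] psi 1.6564 t 21.4667 F [-0.8 -0.1 -0.5] M [0.04 0.04 0.03] w 0.0134
pitch deg 34.5 inliers 20 22 tip inc y,z -14.3 84.2
```

Request:
{"name": "apply_moves", "arguments": {"series": [[[0, 0, 0.7], 0], [[0, 0, 0.7], 0], [[0, 0, 0.8], 0], [[0, 0, 0.8], 0], [[0, 0, 0.8], 0], [[0, 0, 0.8], 0], [[0, 0, 0.8], 0], [[0, 0, 0.8], 0], [[0, 0, 0.8], 0], [[0, 0, 0.8], 0], [[0, 0, 0], 0]]}}

```text
time: 22.43
eef_pos: [0.608, 0.2151, 0.0734]
eef_rot: [0.677, 0.736, -0.001, -0.001]
wrist_force: [1.5, -0.9, 0.9]
gripper_width: 0.0134
grip_force: 30.5
```

```bash
python3 -c "
from g import *
show();pitch2('w15')"
```

```text
handle inc mm [ -39.3 -138.8   92.1] psi 1.6546 t 22.4333 F [ 1.5 -0.9  0.9] M [ 0.12 -0.19 -0.13] w 0.0134
pitch deg 5.5 inliers 17 19 tip inc y,z 10.5 77.7
```

Request:
{"name": "apply_moves", "arguments": {"series": [[[0, 0, 0.4], 0], [[0, 0, 0.4], 0], [[0, 0, 0.3], 0], [[0, 0, 0], 0], [[0, 0, 0], 0]]}}

```text
time: 22.9
eef_pos: [0.6092, 0.2151, 0.0646]
eef_rot: [0.677, 0.736, -0.0, -0.0]
wrist_force: [0.9, -0.7, 0.4]
gripper_width: 0.0137
grip_force: 30.4
```

```bash
python3 -c "
from g import *
show();pitch2('w16')"
```

```text
handle inc mm [ -38.2 -139.    83.3] psi 1.6548 t 22.9 F [ 0.9 -0.7  0.4] M [ 0.02  0.03 -0.  ] w 0.0137
pitch deg 2.0 inliers 16 18 tip inc y,z 10.9 78.1
```

Request:
{"name": "apply_moves", "arguments": {"series": [[[0, 0, -0.5], 0], [[0, 0, -1.0], 0], [[0, 0, -1.5], 0], [[0, 0, -1.8], 0], [[0, 0, -1.5], 0], [[0, 0, -1.0], 0], [[-0.8, -0.4, 0], 0], [[-1.5, -0.9, 0], 0], [[-2, -1.2, 0], 0], [[-2, -1.2, 0], 0], [[-2, -1.2, 0], 0], [[-2, -1.2, 0], 0]], "force": 50}}

```text
time: 23.95
eef_pos: [0.5555, 0.1059, 0.137]
eef_rot: [0.677, 0.736, -0.001, -0.0]
wrist_force: [0.2, -0.1, -0.6]
gripper_width: 0.013
grip_force: 54.4
```

Request:
{"name": "apply_moves", "arguments": {"series": [[[-2, -1.2, 0], 0], [[-2, -1.2, 0], 0], [[-2, -1.2, 0], 0], [[-2, -1.2, 0], 0], [[-2, -1.2, 0], 0], [[-2, -1.2, 0], 0], [[-2, -1.2, 0], 0], [[-2, -1.2, 0], 0], [[-1.5, -0.9, 0], 0], [[-0.8, -0.4, 0], 0], [[0, 0, 0], 0], [[0, 0, 0], 0]]}}

```text
time: 24.95
eef_pos: [0.4636, -0.0841, 0.1376]
eef_rot: [0.677, 0.736, 0.0, -0.0]
wrist_force: [0.8, -0.4, -0.7]
gripper_width: 0.0131
grip_force: 54.4
```

```bash
python3 - <<'E'
from g import *
show();pitch2('w17')
p,a,o=pose();print(p,'tip',p[:2]+.15*np.array([np.cos(a),np.sin(a)]))
s=load('w17');P=cloud(s).reshape(-1,3)
for nm in('scene','top'):
    t=snap(nm,nm+'6');Q=cloud(t).reshape(-1,3)
    m=(Q[:,2]>.01)&(Q[:,2]<.02)&(abs(Q[:,0]-.444)<.05)&(abs(Q[:,1]-.045)<.05);q=Q[m]
    if m.sum()>5: print(nm,'dish',len(q),cv2.minEnclosingCircle((q[:,:2]*1000).astype(np.float32)))
    tip=np.append(p[:2]+.15*np.array([np.cos(a),np.sin(a)]),p[2]+.0187)
    m=(np.linalg.norm(Q[:,:2]-tip[:2],axis=1)<.06)&(abs(Q[:,2]-tip[2])<.03);q=Q[m]
    if m.sum(): print(nm,'rod pts',m.sum(),q[q[:,1].argmax()].round(4))
    m=(Q[:,2]>.05)&(Q[:,2]<.066)&(abs(Q[:,0]-.6463)<.04)&(abs(Q[:,1]-.2272)<.05);q=Q[m]
    if m.sum()>5: print(nm,'post',cv2.minAreaRect((q[:,:2]*1000).astype(np.float32)))
E
```

```text
handle inc mm [-208.7 -424.7  156.3] psi 1.6539 t 24.95 F [ 0.8 -0.4 -0.7] M [ 0.05  0.04 -0.02] w 0.0131
pitch deg 2.25 inliers 16 18 tip inc y,z -274.9 150.4
[ 0.46387913 -0.08374299  0.13763495] tip [0.45128034 0.06572697]
scene dish 537 ((441.44281005859375, 46.657806396484375), 35.21442794799805)
scene rod pts 79 [0.4518 0.0595 0.1518]
scene post ((645.6783447265625, 229.7315216064453), (14.128293991088867, 29.566383361816406), 11.2052001953125)
top dish 300 ((444.5919189453125, 44.40620040893555), 34.344459533691406)
top rod pts 52 [0.4586 0.0556 0.1504]
top post ((650.0670166015625, 223.28067016601562), (11.80331039428711, 27.6453857421875), 2.91814923286438)
```

Request:
{"name": "apply_moves", "arguments": {"series": [[[-0.4, -0.25, 0], 0], [[-0.5, -0.3, 0], 0], [[-0.5, -0.3, 0], 0], [[-0.3, -0.15, 0], 0], [[0, 0, 0], 0], [[0, 0, 0], 0], [[0, 0, 0], 0], [[0, 0, 0], 0], [[0, 0, 0], 0], [[0, 0, 0], 0], [[0, 0, 0], 0], [[0, 0, 0], 0]]}}

```text
time: 26.1
eef_pos: [0.4553, -0.1019, 0.1378]
eef_rot: [0.677, 0.736, -0.0, 0.0]
wrist_force: [-0.6, 0.4, -0.7]
gripper_width: 0.0131
grip_force: 54.4
```

```bash
python3 - <<'E'
from g import *
show();pitch2('w18')
p,a,o=pose();print('tip',p[:2]+.15*np.array([np.cos(a),np.sin(a)]),o['dq'].round(4),o['grip_force'])
# tubes: any fallen on table outside the incubator?
t=load('top6');Q=cloud(t).reshape(-1,3);r=Q[:,:2]-C;x=r@X;y=r@Y
m=(abs(x)<.05)&(y>-.11)&(y<-.065)&(Q[:,2]>.01);print('stray pts before opening',m.sum(),np.c_[x,y,Q[:,2]][m][:10].round(3))
E
```

```text
handle inc mm [-218.4 -441.8  156.5] psi 1.655 t 26.1 F [-0.6  0.4 -0.7] M [-0.04  0.01  0.01] w 0.0131
pitch deg 2.25 inliers 16 18 tip inc y,z -291.9 150.6
tip [0.44270898 0.04753763] [ 0.0004 -0.0004  0.0009  0.0004  0.0016  0.0005] 54.41214144229889
stray pts before opening 49 [[ 0.01  -0.095  0.01 ]
 [ 0.01  -0.098  0.011]
 [ 0.009 -0.102  0.012]
 [ 0.008 -0.106  0.017]
 [ 0.009 -0.108  0.013]
 [ 0.009 -0.068  0.016]
 [ 0.009 -0.07   0.01 ]
 [ 0.008 -0.073  0.012]
 [ 0.008 -0.077  0.013]
 [ 0.008 -0.08   0.015]]
```

```bash
python3 -c "
from workcell import robot
print(robot.finish_job())"
```

```text
the job is handed in; nothing more can be done
None
```

I handed the job in at about 26 s; the interface gave no verdict. The tray is fully home, judged by the back wall's push and the post's position, though I couldn't see the tubes inside the incubator. The rod went down the guide until its collar sat on the rim, and it is now held nearly level (about 2°) with its tip over the dish, 15 cm up.

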